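Latch a tempeh box down on the marking stage and stamp it

ROBOT

A 6-joint arm with a two-finger parallel gripper is mounted at the origin on the work surface. World frame = base frame: x ahead of the robot, y to its left, z up, the work surface at z = 0. Lengths are in m, angles in rad, forces in N, time in s.
With the tool pointing down it reaches from about 0.325 to 0.875 m from the base axis. Payload 4.4 kg.
Tool frame: the origin (TCP) lies midway between the tips of the shut fingers; the grasp point (between the pads) lies bot.grip_depth behind it (bot.grip_depth is the distance from the TCP to the grasp point, in m); z points along the fingers, y is the line along which they close (so a half turn about z gives the same grasp; the last joint's range is limited). The gripper opens to 85 mm and grips with 20 to 120 N. Pads are 22 mm wide; open, the fingers measure 114 mm over their backs; the gripper's body (76 mm by 85 mm) begins 54 mm behind the grasp point. The pads swing forward as they close: fully open they stand 13 mm farther back than shut.
Start: joints at [-1.417, 0.207, 1.542, -0, 1.393, -0.15], TCP at [0.173, -0.549, 0.231] pointing down, gripper open.
Joint ranges: [-2.73, 2.73], [-0.86, 2.22], [0.23, 2.46], [-1.11, 4.25], [0.08, 2.63], [-2.82, 2.82]. Speed limits (rad/s): [2.79, 2.79, 3.14, 3.14, 3.14, 3.14].

INTERFACE

Orientations are given as a 3x3 rotation matrix whose columns are the frame's x, y, z axes.
In Python, from station import bot gives the robot as it stands.
- The arm moves only by the tool carry_out, never from a script. Its argument "increments" is a list of rows, each a list of 5 numbers: the shift along the tool's x, y, z in m, then the turn about the tool's z in degrees, then the gripper's target within -1 to 1 (fully open at 1, half-way at 0, shut at -1). A call has 1 to 5 rows; each row shifts and turns the commanded pose from where the row before left it, along the tool's axes as they then stand; what a row does not reach is not made up. A row lasts 1/8 s, in which the tool goes at most 62.5 mm and 10.7 degrees, less where a joint would pass 70% of its speed; a pose out of reach is approached as far as the arm can. A call with a gripper value outside its range is refused whole. The fingers move at their own pace and stop on an object; "grip_force" is the grip in N (left out, the last holds). Time passes only in rows, so rows that do not move let the fingers close. It gives the time, the measured TCP pose, the force, the opening and the grip force at its end, in the units of the state.
- bot.get_state(): the state, without advancing time (a new reading comes with each control period).
- bot.grab_frame(name): name is "scene" or "top"; returns a dict with "color" (420x560x3 uint8, red, green, blue), "range_z" (420x560 float32, m along the optical axis (not along the pixel's ray), 0 where there is no reading), "mtx" (3x3 intrinsics, pixels), "distortion" ([k1, k2, p1, p2, k3] as OpenCV has them; the pictures are not rectified), "R" (3x3) and "t" (3): a world point X has camera coordinates R X + t. Camera axes: x right, y down, z forward; pixel columns grow to the right and rows downward; lengths in m; the calibration is good to about 2 mm. A picture is of the moment at which its call begins.
- bot.sign_off(): hands the job in; it is judged then, once.
Trained networks look in a picture, given as the dict that the camera call returned (one of the last four; its "shot" number tells which), for a name from the list of things; names that differ only in an ending like _2 or _b are one class to them, and where a whole thing is asked for, a point or a joint stands for the part that bears it (a point fixed in the world has none). Each returns a list of dicts, best first, with "confidence" (0 to 1); they miss things now and then, are a little off and sometimes report something else, mostly with a low value. They report only what shows in the picture. A call takes as long as a camera call.
- bot.spot_in(picture, query): "centre" ([x, y, z] in m, in world coordinates, good to about 4 mm: the middle of the surface that is visible of it).
- bot.silhouettes(picture, query): "pixels" (420x560 bool, what is visible of it).
The state is a dict: "t": time; "q": joint angles; "qd": joint speeds; "effort": joint torques, N m; "eef_pos": TCP position; "eef_rot": TCP orientation; "force": force on the tool from outside, world axes, zero at the start; "torque": the same for the moment, N m; "width": finger opening in m; "grasp_force": force on a finger pad.
Only numpy, scipy, OpenCV 4.12 (cv2) and the standard library are available. Lean on these libraries where they do the work, as an engineer would, in place of code of your own. Each camera call takes 0.05 s, during which the arm holds its last target. There are 200 camera calls.

TASK

Take the red-lidded tempeh box out of the tray, where only its two overhanging lid ends leave room for fingers, set it down upright on the green board and let go, then take it again by its other two sides, the ones that stay free at the marking station. Put it on the sprung stage of the blue marking station with its lid ends towards the two latch posts, push it down gently, by feel and without ramming it, until both orange catches snap over the lid ends and hold it on their own, then let go and push the yellow plunger down to its stop and let it spring back up. Leave the box latched and do not disturb anything else.

Things in the scene. Friction and masses are not known exactly. Their poses are not given: they have to be found in the camera images.
- box_red_c (a point): Tempeh box, upright, 45 mm high: cream body 50 (x) x 46 (y) mm under a red lid 62 (x) x 46 (y) x 6 mm that overhangs 6 mm at each x end. 0.11 to 0.23 kg. This point: its centre, 22.5 mm below the lid's top; x along the 62 mm length, z up. The box to load; it is in one of the tray's three places, where only its x ends leave room for fingers.
- box_white_a_c (a point): Tempeh box, upright, 45 mm high: cream body 50 (x) x 46 (y) mm under a white lid 62 (x) x 46 (y) x 6 mm that overhangs 6 mm at each x end. 0.11 to 0.23 kg. This point: its centre, 22.5 mm below the lid's top; x along the 62 mm length, z up. Bystander in the tray.
- box_white_b_c (a point): Tempeh box, upright, 45 mm high: cream body 50 (x) x 46 (y) mm under a white lid 62 (x) x 46 (y) x 6 mm that overhangs 6 mm at each x end. 0.11 to 0.23 kg. This point: its centre, 22.5 mm below the lid's top; x along the 62 mm length, z up. Bystander in the tray.
- board_top (a point): Green plastic board, 130 x 130 x 12 mm, fixed. This point is the centre of its top face; x and y run along its edges.
- stage_top (a point): Centre of the top of the sprung stage: black-topped aluminium plate 48 (x) x 44 (y) mm, 54 mm above the table while up; moves with it. x points from one latch post to the other (the box may go either way round), z up. Beside its y sides, within 50 mm of its centre, all is free down to 20 mm above the table.
- station: Blue marking station, fixed, base 130 (x) x 200 (y) x 20 mm; origin on the table under the stage's centre, axes as the stage's. Plunger at y = -110 mm. Two aluminium latch posts at +x and -x: inner faces 33 mm from the stage's centre (2 mm beside each lid end), flared, 101 to 116 mm high; no room for fingers there.
- stage (a joint): How far the stage is down, m (0 up). Orange sprung catches in the posts slope on top: a lid end pushes them back going down, then they snap over it. They do so at a depth that differs from run to run (9 to 25 mm); about 2.5 mm below, ledges stop the lid hard: press slowly. Push back: 3 N up, to 10 N deepest, plus under 6 N from the catches. 0.008 or more with the box untouched: latched.
- plunger_top (a point): Centre of the top of the yellow round plunger head, 38 mm across, on the blue station 110 mm from the stage's centre towards the station's -y; 85 mm above the table when up. Moves with it.
- plunger (a joint): How far the plunger is pressed, m: 0 up, 0.014 at its stop. The spring takes about 3 N to start and 8 N at the stop, and returns it.
- tray: Wooden tray, fixed, floor 130 (x) x 190 (y) mm, 10 mm high, with three places for boxes at y = -56, 0 and +56 mm, x ends open; thin dividers 35 mm above the table between the boxes, side rails 20 mm high. Origin under its centre, on the table.
- bowl: Bystander: steel bowl, 110 mm across, 45 mm high; origin under its centre.
- jar: Bystander: jar, 60 mm across, 80 mm high; origin under its centre.
- bottle: Bystander: green bottle, 60 mm across, 110 mm high; origin under its centre.
- brush: Bystander: hand brush lying on the table; origin under its middle.
- cup: Bystander: blue cup, 70 mm across, 80 mm high; origin under its centre.

How it is judged:
By the outcome, as a careful person would: the job done as asked, in the order asked, and still so for the second after the job is handed in, with the robot touching nothing.
It also fails if it takes over 72 s, if anything falls off the work surface, if the arm or the gripper's body presses on something with over 40 N, if the wrist force passes 120 N, or if a joint passes its speed limit or range.

## Working session

There is one attempt and no reset: what is moved stays moved. The work goes in short steps, Python scripts to look and compute and a tool call to move; the robot and the scene stay as the last step left them, time stands still between calls to the robot, and variables do not carry over. Pictures are saved under pics/ and viewed, at most 10 in all, crops included, and the job is handed in when it is done.

Besides the shell and the picture viewer there is one more tool, called after ">>>" by a JSON object that holds its "fn" and its "kwargs". carry_out: Moves the arm, as the interface text tells. Its arguments: {"type":"object","properties":{"increments":{"type":"array"},"grip_force":{"type":"number"}},"required":["increments"]}

```bash
ls; mkdir -p pics; cat > h.py <<'E'
import numpy as np, cv2
from station import bot
def save(p,n): cv2.imwrite('pics/'+n,p['color'][:,:,::-1])
def cloud(p,mask=None):
    z=p['range_z']; m=z>0
    if mask is not None: m=m&mask
    v,u=np.nonzero(m)
    pt=cv2.undistortPoints(np.stack([u,v],1).astype(np.float64)[:,None],np.array(p['mtx']),np.array(p['distortion']))[:,0]
    zz=z[v,u]; X=np.c_[pt*zz[:,None],zz]
    return (X-np.array(p['t']))@np.array(p['R']), u, v
E
python3 - <<'E'
from h import *
s=bot.get_state(); print(s, bot.grip_depth)
a=bot.grab_frame('top'); b=bot.grab_frame('scene')
save(a,'top0.png'); save(b,'scene0.png')
for nm,p in(('top',a),('scene',b)):
    print(nm,np.array(p['R']).round(3).tolist(),np.array(p['t']).round(3))
    for q in ['box_red_c','box_white_a_c','board_top','stage_top','station','plunger_top','tray','bowl','jar','bottle','brush','cup']:
        print(q,[(np.round(d['centre'],3).tolist(),round(d['confidence'],2)) for d in bot.spot_in(p,q)][:3])
E
```

```text
pics
{'t': 0.0, 'q': array([-1.41651694e+00,  2.07460380e-01,  1.54298623e+00,  1.81576542e-05,
        1.39351111e+00, -1.50536055e-01]), 'qd': array([-0.00102354, -0.00036729,  0.00137785,  0.00193372, -0.00023757,
        0.00098134]), 'effort': array([-1.03231705e-03, -3.83032000e+01, -2.91598517e+01, -2.31752283e-04,
        1.06598137e-02, -8.02783546e-06]), 'eef_pos': array([ 0.17242168, -0.5477266 ,  0.23008754]), 'eef_rot': array([[ 9.53903388e-01,  3.00113655e-01, -3.45774050e-04],
       [ 3.00113623e-01, -9.53900592e-01,  2.33971921e-03],
       [ 3.72347613e-04, -2.33563759e-03, -9.99997203e-01]]), 'force': array([ 0.52457092,  0.80206345, -0.23888621]), 'torque': array([0.02037626, 0.00375484, 0.01368185]), 'grasp_force': 0.0, 'width': 0.08547331711200165} 0.0187
top [[0.012, -1.0, -0.011], [-0.984, -0.01, -0.177], [0.177, 0.013, -0.984]] [-0.013  0.612  1.089]
box_red_c [([0.5, 0.321, 0.056], 0.61), ([0.541, -0.192, 0.057], 0.2)]
box_white_a_c [([0.517, 0.268, 0.055], 0.84)]
board_top [([0.606, 0.023, 0.011], 0.66), ([0.714, 0.34, 0.047], 0.49)]
stage_top [([0.544, -0.
[... 270 characters left out ...]

jar [([0.787, -0.08, 0.08], 0.78)]
bottle [([0.698, -0.33, 0.078], 0.88)]
brush [([0.388, 0.059, 0.017], 0.68), ([0.568, -0.305, 0.09], 0.48)]
cup [([0.715, 0.34, 0.044], 0.58)]
scene [[-0.696, 0.718, 0.012], [0.426, 0.427, -0.797], [-0.578, -0.55, -0.603]] [ 0.409 -0.182  1.268]
box_red_c [([0.526, 0.329, 0.057], 0.91)]
box_white_a_c [([0.53, 0.272, 0.054], 0.85)]
board_top [([0.614, 0.029, 0.012], 0.65)]
stage_top []
station [([0.573, -0.2, 0.022], 0.62), ([0.402, 0.065, 0.019], 0.28)]
plunger_top []
tray [([0.558, 0.294, 0.014], 0.58)]
bowl [([0.765, 0.116, 0.021], 0.83)]
jar []
bottle [([0.721, -0.321, 0.06], 0.66)]
brush [([0.402, 0.063, 0.014], 0.93)]
cup [([0.7, 0.337, 0.054], 0.66)]
```

View pics/top0.png

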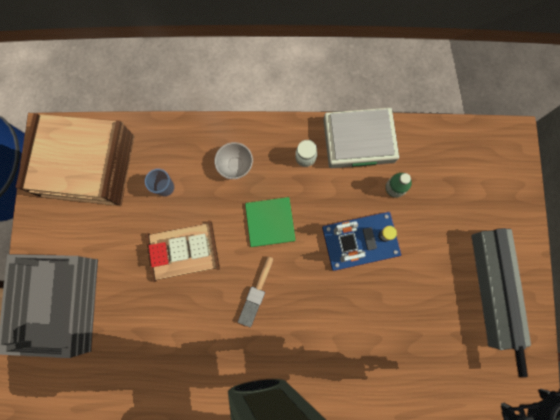

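View pics/scene0.png

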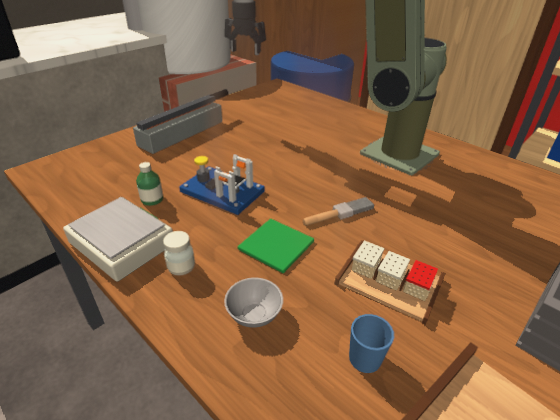

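```bash
cat > fit.py <<'E'
from h import *
def rect(X,lo,hi,cen,r):
    m=(X[:,2]>lo)&(X[:,2]<hi)&(np.hypot(*(X[:,:2]-cen).T)<r)
    P=X[m]
    (c,wh,a)=cv2.minAreaRect((P[:,:2]*1000).astype(np.float32))
    return np.round(c,1),np.round(wh,1),round(a,1),len(P),np.median(P[:,2]).round(4)
E
python3 - <<'E'
from fit import *
a=bot.grab_frame('top')
for q in ['box_red_c','box_white_a_c','stage_top','plunger_top','board_top','tray']:
    for d in bot.silhouettes(a,q)[:3]:
        X,u,v=cloud(a,d['pixels']); 
        if len(X)<20: continue
        mz=np.median(X[:,2]); X=X[abs(X[:,2]-mz)<.004]
        (c,wh,an)=cv2.minAreaRect((X[:,:2]*1000).astype(np.float32))
        print(q,round(d['confidence'],2),np.round(c,1),np.round(wh,1),round(an,1),len(X),mz.round(4),X.mean(0).round(4),'px',u.mean().round(),v.mean().round())
X,u,v=cloud(a)
# posts
m=(X[:,2]>.085)&(X[:,2]<.125)&(np.hypot(X[:,0]-.544,X[:,1]+.192)<.075)
k,l,s,c=cv2.kmeans(X[m].astype(np.float32),2,None,(3,50,1e-5),5,0)[1:2]*4 if 0 else (0,0,0,cv2.kmeans(X[m].astype(np.float32),2,None,(3,50,1e-5),5,0)[2])
print('posts',c,m.sum())
E
```

```text
box_red_c 0.95 [501.9 325.5] [62.8 48.3] 12.4 362 0.0538 [0.5016 0.3251 0.054 ] px 159.0 254.0
box_white_a_c 0.88 [517.9 271.1] [62.6 44.9] 11.4 349 0.0536 [0.5178 0.2708 0.0539] px 179.0 248.0
stage_top 0.53 [ 540.9 -194.9] [48.  43.8] 13.7 253 0.0543 [ 0.5407 -0.1948  0.0543] px 348.0 242.0
plunger_top 0.46 [ 564.1 -300.4] [36.  33.3] 0.3 136 0.084 [ 0.5647 -0.3004  0.0842] px 389.0 232.0
board_top 0.79 [604.3  22.1] [130.3 129.9] 8.3 1838 0.0111 [0.6034 0.022  0.0111] px 270.0 221.0
board_top 0.73 [777.3 129.8] [85.4 84.1] 63.8 184 0.0196 [0.7819 0.1305 0.0196] px 233.0 160.0
tray 0.89 [515.9 267.7] [132.2 186. ] 12.0 1351 0.0095 [0.5109 0.2669 0.0092] px 184.0 252.0
posts [[ 0.5012391  -0.202734    0.09548237]
 [ 0.579361   -0.18479021  0.09550291]] 275
```

The top view shows the red box at px (159,254) at the left end of the tray, the green board at (270,221), the stage at (348,242) and the yellow plunger at (389,232). The scene view agrees: red box at (422,275), board at (277,245), station at (225,185). Box and tray are turned about 12°, the station about 13°.

```bash
cat > plan.py <<'E'
from h import *
import sys, math
def pose():
    s=bot.get_state(); R=np.array(s['eef_rot']); return np.array(s['eef_pos']), math.degrees(math.atan2(R[1,0],R[0,0])), s
def plan(wps, step=.06, g=1, p=None, a=None, dang=10.5):
    """wps: list of (x,y,z,alpha)"""
    if p is None: p,a,_=pose()
    out=[]
    for w in wps:
        w=np.array(w,float); d=w[:3]-p; da=(w[3]-a+180)%360-180
        n=max(1,math.ceil(np.linalg.norm(d)/step),math.ceil(abs(da)/dang))
        for i in range(n):
            c,s=math.cos(math.radians(a)),math.sin(math.radians(a)); e=(w[:3]-p)/(n-i)
            da=((w[3]-a+180)%360-180)/(n-i)
            l=[round(v,4) for v in (c*e[0]+s*e[1], s*e[0]-c*e[1], -e[2])]
            t=round(-da,1); out.append(l+[t,g])
            p=p+np.array([c*l[0]+s*l[1], s*l[0]-c*l[1], -l[2]]); a=a-t
    for i in range(0,len(out),5): print(out[i:i+5])
E
python3 -c "
from plan import *
plan([(.44,-.1,.23,60),(.502,.325,.17,102)])"
```

```text
[[np.float64(0.0433), np.float64(-0.0386), np.float64(0.0001), np.float64(-4.7), 1], [np.float64(0.0463), np.float64(-0.0349), np.float64(0.0002), np.float64(-4.7), 1], [np.float64(0.049), np.float64(-0.031), np.float64(0.0001), np.float64(-4.7), 1], [np.float64(0.0514), np.float64(-0.0269), np.float64(0.0002), np.float64(-4.7), 1], [np.float64(0.0535), np.float64(-0.0226), np.float64(0.0001), np.float64(-4.7), 1]]
[[np.float64(0.0551), np.float64(-0.0182), np.float64(0.0002), np.float64(-4.8), 1], [np.float64(0.0564), np.float64(-0.0135), np.float64(0.0001), np.float64(-4.7), 1], [np.float64(0.0574), np.float64(-0.0088), np.float64(0.0002), np.float64(-4.8), 1], [np.float64(0.0579), np.float64(-0.004), np.float64(0.0001), np.float64(-4.7), 1], [np.float64(0.0499), np.float64(-0.0199), np.float64(0.0075), np.float64(-5.3), 1]]
[[np.float64(0.0515), np.float64(-0.0152), np.float64(0.0075), np.float64(-5.2), 1], [np.float64(0.0527), np.float64(-0.0105), np.float64(0.0075), np.float64(-5.3), 1], [np.float64(0.0534), np.float64(-0.0055), np.float64(0.0075), np.float64(-5.2), 1], [np.float64(0.0537), np.float64(-0.0007), np.float64(0.0075), np.float64(-5.3), 1], [np.float64(0.0535), np.float64(0.0043), np.float64(0.0075), np.float64(-5.2), 1]]
[[np.float64(0.0529), np.float64(0.0091), np.float64(0.0075), np.float64(-5.3), 1], [np.float64(0.0518), np.float64(0.0139), np.float64(0.0075), np.float64(-5.2), 1]]
```

>>> {"fn": "carry_out", "kwargs": {"increments": [[0.043,-0.039,0,-4.7,1],[0.046,-0.035,0,-4.7,1],[0.049,-0.031,0,-4.7,1],[0.051,-0.027,0,-4.7,1],[0.0535,-0.0225,0,-4.7,1]], "grip_force": 35}}

```text
t: 2.28
eef_pos: [0.3209, -0.2978, 0.2316]
eef_rot: [[0.754, 0.657, 0.001], [0.657, -0.754, -0.001], [0.0, 0.001, -1.0]]
force: [0.7, -0.3, -0.2]
width: 0.0854
grasp_force: 0.0
```

>>> {"fn": "carry_out", "kwargs": {"increments": [[0.055,-0.018,0,-4.8,1],[0.0565,-0.0135,0,-4.7,1],[0.0575,-0.009,0,-4.8,1],[0.058,-0.004,0,-4.7,1],[0.05,-0.02,0.0075,-5.3,1]]}}

```text
t: 2.9
eef_pos: [0.4488, -0.045, 0.2248]
eef_rot: [[0.415, 0.91, 0.003], [0.91, -0.415, -0.001], [0.001, 0.003, -1.0]]
force: [0.2, 0.3, 0.6]
width: 0.0853
grasp_force: 0.0
```

>>> {"fn": "carry_out", "kwargs": {"increments": [[0.0515,-0.015,0.0075,-5.2,1],[0.0525,-0.0105,0.0075,-5.3,1],[0.0535,-0.0055,0.0075,-5.2,1],[0.0535,-0.0005,0.0075,-5.3,1],[0.0535,0.0045,0.0075,-5.2,1]]}}

```text
t: 3.52
eef_pos: [0.4863, 0.2206, 0.1863]
eef_rot: [[-0.029, 1.0, 0.001], [1.0, 0.029, 0.0], [-0.0, 0.001, -1.0]]
force: [0.1, -0.5, 1.1]
width: 0.0854
grasp_force: 0.0
```

>>> {"fn": "carry_out", "kwargs": {"increments": [[0.053,0.009,0.0075,-5.3,1],[0.052,0.014,0.0075,-5.2,1],[0,0,0,0,1]]}}

```text
t: 3.9
eef_pos: [0.5008, 0.3284, 0.1702]
eef_rot: [[-0.212, 0.977, -0.001], [0.977, 0.212, 0.0], [0.0, -0.001, -1.0]]
force: [-1.3, -0.0, -0.3]
width: 0.0853
grasp_force: 0.0
```

```bash
sed -i 's/\[round(v,4) for/[round(float(v),4) for/; s/round(-da,1)/round(float(-da),1)/' plan.py; python3 -c "
from plan import *
p,a,s=pose();print(p,a,s['q'],s['t'])
# check box position via scene camera and top
for n in('top','scene'):
  f=bot.grab_frame(n)
  for d in bot.silhouettes(f,'box_red_c')[:1]:
    X,u,v=cloud(f,d['pixels']); X=X[abs(X[:,2]-.0545)<.003]
    print(n,d['confidence'],len(X),X.mean(0) if len(X) else 0, cv2.minAreaRect((X[:,:2]*1000).astype(np.float32)) if len(X)>5 else 0)
plan([(.502,.325,.08,102),(.502,.325,.027,102)])"
```

```text
[0.50079783 0.32843473 0.17015605] 102.23423653058302 [4.35639306e-01 3.11304906e-01 1.54207350e+00 7.48988902e-04
 1.28914458e+00 2.21902822e-01] 3.9
top 0.92 323 [0.50195965 0.32513516 0.05413124] ((501.5458679199219, 325.1372985839844), (62.397708892822266, 48.2354621887207), 10.834300994873047)
scene 0.65 528 [0.50674791 0.3268163  0.05467462] ((505.6926574707031, 326.3926696777344), (65.39924621582031, 44.38229751586914), 11.3810453414917)
[[0.0003, 0.0003, 0.0457, -0.1, 1], [0.0002, 0.0004, 0.0457, -0.0, 1], [0.0, -0.0, 0.053, -0.0, 1]]
```

>>> {"fn": "carry_out", "kwargs": {"increments": [[0,0.001,0.045,0,1],[0,0.001,0.045,0,1],[0,0,0.03,0,1],[0,0,0.022,0,1],[0,0,0,0,1]]}}

```text
t: 4.72
eef_pos: [0.502, 0.3235, 0.0277]
eef_rot: [[-0.205, 0.979, -0.004], [0.979, 0.205, -0.002], [-0.001, -0.004, -1.0]]
force: [-0.9, 0.9, -0.1]
width: 0.0857
grasp_force: 0.0
```

>>> {"fn": "carry_out", "kwargs": {"increments": [[0,0,0,0,1],[0,0,0,0,-0.2],[0,0,0,0,-0.2],[0,0,0,0,-0.2],[0,0,0,0,-0.2]]}}

```text
t: 5.35
eef_pos: [0.5045, 0.3261, 0.0311]
eef_rot: [[-0.208, 0.978, 0.002], [0.978, 0.207, 0.001], [0.0, 0.003, -1.0]]
force: [-0.9, -1.5, 6.5]
width: 0.0611
grasp_force: 38.6
```

>>> {"fn": "carry_out", "kwargs": {"increments": [[0,0,0,0,-0.2],[0,0,-0.006,0,-0.2],[0,0,-0.015,0,-0.2],[0,0,-0.03,0,-0.2],[0,0,-0.03,0,-0.2]]}}

```text
t: 5.98
eef_pos: [0.5031, 0.3256, 0.1113]
eef_rot: [[-0.207, 0.978, -0.0], [0.978, 0.207, -0.0], [-0.0, -0.001, -1.0]]
force: [0.9, -0.1, -2.4]
width: 0.0607
grasp_force: 38.8
```

```bash
python3 -c "
from plan import *
p,a,s=pose();print(p,a,s['force'],s['width'],s['grasp_force'])
f=bot.grab_frame('scene'); cv2.imwrite('pics/s1.png',cv2.resize(f['color'][150:350,200:480,::-1],None,fx=2.5,fy=2.5))
plan([(.603,.023,.12,102)],g=-.2)"
```

```text
[0.50308308 0.32563445 0.11134565] 101.96857097791147 [ 0.87390004 -0.14548782 -2.40276983] 0.06071452273036438 38.78482639789581
[[-0.0529, 0.0053, -0.0006, -0.0, -0.2], [-0.053, 0.0053, -0.0006, -0.0, -0.2], [-0.0529, 0.0053, -0.0006, -0.0, -0.2], [-0.053, 0.0052, -0.0006, -0.0, -0.2], [-0.0529, 0.0053, -0.0005, -0.0, -0.2]]
[[-0.053, 0.0052, -0.0006, -0.0, -0.2]]
```

View pics/s1.png

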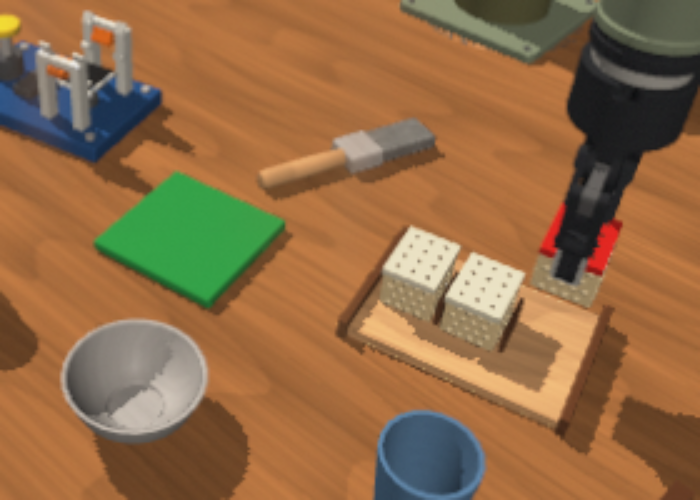

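The box is held level by its lid ends at (575,255) in the crop and is clear of the tray.

>>> {"fn": "carry_out", "kwargs": {"increments": [[-0.045,0.005,0,0,-0.2],[-0.053,0.005,0,0,-0.2],[-0.056,0.0055,0,0,-0.2],[-0.056,0.0055,0,0,-0.2],[-0.054,0.0055,0,0,-0.2]]}}

```text
t: 6.65
eef_pos: [0.5843, 0.0712, 0.1102]
eef_rot: [[-0.207, 0.978, 0.0], [0.978, 0.207, 0.0], [0.0, 0.0, -1.0]]
force: [1.4, -0.4, -1.9]
width: 0.061
grasp_force: 38.8
```

>>> {"fn": "carry_out", "kwargs": {"increments": [[-0.035,0.004,0,0,-0.2],[-0.019,0.001,0.01,0,-0.2],[0,0,0.03,0,-0.2],[0,0,0.025,0,-0.2],[0,0,0,0,-0.2]]}}

```text
t: 7.28
eef_pos: [0.5966, 0.0222, 0.0417]
eef_rot: [[-0.208, 0.978, -0.008], [0.978, 0.208, 0.001], [0.003, -0.007, -1.0]]
force: [0.9, -0.6, -1.5]
width: 0.0611
grasp_force: 39.1
```

>>> {"fn": "carry_out", "kwargs": {"increments": [[0,0,0,0,-0.2],[0,0,0.005,0,-0.2],[0,0,0.003,0,-0.2],[0,0,0,0,-0.2]]}}

```text
t: 7.78
eef_pos: [0.6001, 0.0212, 0.0373]
eef_rot: [[-0.207, 0.978, -0.0], [0.978, 0.207, 0.0], [0.0, -0.0, -1.0]]
force: [-0.5, -0.6, -2.4]
width: 0.0611
grasp_force: 39.1
```

>>> {"fn": "carry_out", "kwargs": {"increments": [[0,0,0.002,0,-0.2],[0,0,0.001,0,-0.2],[0,0,0.001,0,-0.2],[0,0,0,0,-0.2]]}}

```text
t: 8.28
eef_pos: [0.6002, 0.0211, 0.0333]
eef_rot: [[-0.207, 0.978, 0.0], [0.978, 0.207, 0.0], [-0.0, 0.0, -1.0]]
force: [0.1, 0.2, -3.1]
width: 0.061
grasp_force: 39.1
```

>>> {"fn": "carry_out", "kwargs": {"increments": [[0,0,0.001,0,-0.2],[0,0,0.001,0,-0.2],[0,0,0,0,-0.2]]}}

```text
t: 8.65
eef_pos: [0.6002, 0.0211, 0.0332]
eef_rot: [[-0.207, 0.978, -0.0], [0.978, 0.207, -0.0], [-0.0, -0.0, -1.0]]
force: [-6.2, -0.4, 9.1]
width: 0.0614
grasp_force: 40.1
```

>>> {"fn": "carry_out", "kwargs": {"increments": [[0,0,-0.001,0,-0.2],[0,0,0,0,1],[0,0,0,0,1],[0,0,0,0,1],[0,0,0,0,1]]}}

```text
t: 9.28
eef_pos: [0.6001, 0.0211, 0.0321]
eef_rot: [[-0.207, 0.978, -0.0], [0.978, 0.207, 0.0], [0.0, -0.0, -1.0]]
force: [-0.5, 0.8, -0.2]
width: 0.0851
grasp_force: 0.0
```

>>> {"fn": "carry_out", "kwargs": {"increments": [[0,0,-0.03,0,1],[0,0,-0.05,0,1],[-0.04,0,-0.03,10,1],[-0.05,0,0,10,1],[0,0,0,10,1]]}}

```text
t: 9.9
eef_pos: [0.6109, -0.0716, 0.1433]
eef_rot: [[0.319, 0.948, 0.002], [0.948, -0.319, -0.002], [-0.001, 0.003, -1.0]]
force: [-0.4, 0.7, -0.5]
width: 0.0854
grasp_force: 0.0
```

```bash
cat > look.py <<'E'
from plan import *
def box(z=None,n='top'):
  f=bot.grab_frame(n)
  for d in bot.silhouettes(f,'box_red_c')[:1]:
    X,u,v=cloud(f,d['pixels']); z0=z or np.percentile(X[:,2],90); X=X[abs(X[:,2]-z0)<.003]
    print(n,d['confidence'],len(X),X.mean(0) if len(X) else 0, cv2.minAreaRect((X[:,:2]*1000).astype(np.float32)) if len(X)>5 else 0)
  return f
E
python3 -c "
from look import *
p,a,s=pose();print(p,a,s['q'],s['width'])
f=box(.057); g=box(.057,'scene')
cv2.imwrite('pics/b2.png',np.hstack([cv2.resize(h['color'][140:300,170:370,::-1],(400,320)) for h in(f,g)]))
"
```

```text
[ 0.61091708 -0.07164288  0.14333055] 71.39120027976756 [-2.56826422e-01  3.69420329e-01  1.52406424e+00 -1.04391089e-03
  1.24552730e+00  6.82896501e-02] 0.08537406021031639
top 0.67 69 [0.60683532 0.03146305 0.05646479] ((598.1100463867188, 25.632205963134766), (68.8302001953125, 29.769495010375977), 40.86693572998047)
scene 0.67 380 [0.6039202  0.022478   0.05723396] ((602.357666015625, 21.2093505859375), (64.73594665527344, 47.03603744506836), 10.72952938079834)
```

View pics/b2.png

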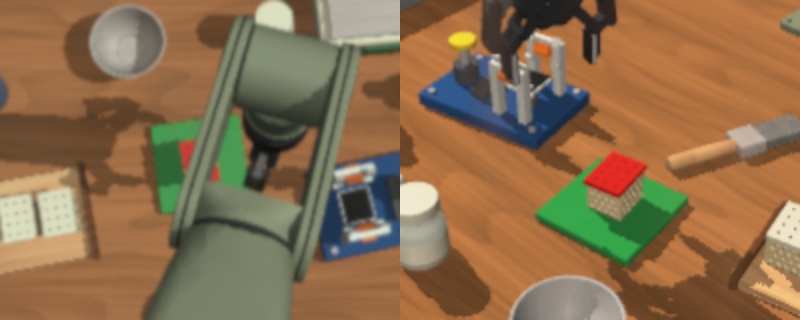

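The box stands upright on the board at (615,185) in the right-hand half.

```bash
python3 -c "
from plan import *
plan([(.6003,.021,.11,12)]); p,a,s=pose(); print(p,a,s['q'])"
```

```text
[[0.0136, -0.0061, 0.0053, 10.0, 1], [0.0123, -0.0083, 0.0053, 10.0, 1], [0.0107, -0.0103, 0.0054, 10.0, 1], [0.0087, -0.0121, 0.0053, 10.0, 1], [0.0065, -0.0134, 0.0054, 10.1, 1]]
[[0.0041, -0.0143, 0.0053, 10.0, 1]]
[ 0.60991143 -0.06778087  0.14200679] 72.13274648320743 [-2.51681826e-01  3.69868735e-01  1.52643104e+00  1.42690068e-04
  1.24585487e+00  6.01149552e-02]
```

>>> {"fn": "carry_out", "kwargs": {"increments": [[0.0135,-0.006,0.005,10,1],[0.0125,-0.0085,0.005,10,1],[0.0105,-0.0105,0.005,10,1],[0.0085,-0.012,0.005,10,1],[0.0065,-0.0135,0.005,10.1,1]], "grip_force": 60}}

```text
t: 10.72
eef_pos: [0.6015, 0.0075, 0.1169]
eef_rot: [[0.929, 0.371, -0.0], [0.371, -0.929, 0.0], [-0.0, -0.0, -1.0]]
force: [0.2, 0.4, -0.9]
width: 0.0851
grasp_force: 0.0
```

>>> {"fn": "carry_out", "kwargs": {"increments": [[0.004,-0.0145,0.006,10,1],[0,0,0,0,1],[0,0,0,0,1]]}}

```text
t: 11.1
eef_pos: [0.6003, 0.021, 0.1114]
eef_rot: [[0.978, 0.21, 0.0], [0.21, -0.978, -0.0], [0.0, 0.0, -1.0]]
force: [-0.1, 0.2, -0.1]
width: 0.0855
grasp_force: 0.0
```

```bash
python3 -c "
from look import *
f=box(.057); box(.057,'scene')
plan([(.6003,.021,.07,12),(.6003,.021,.032,12)],step=.04); p,a,s=pose(); print(p,a,s['q'])"
```

```text
top 0.49 125 [0.5831383  0.01929406 0.05649475] ((583.4034423828125, 18.216623306274414), (28.327762603759766, 45.031158447265625), 9.550345420837402)
scene 0.83 385 [0.60397247 0.02181224 0.05728828] ((602.33349609375, 20.28839111328125), (64.20955657958984, 47.96979522705078), 11.324999809265137)
[[-0.0, -0.0003, 0.0208, -0.0, 1], [-0.0, -0.0003, 0.0208, -0.1, 1], [-0.0, -0.0, 0.038, 0.0, 1]]
[0.60045867 0.02039891 0.11160488] 11.90275901934919 [-1.09934840e-01  3.79533756e-01  1.58299976e+00 -1.56822280e-04
  1.17843575e+00  1.25317916e+00]
```

>>> {"fn": "carry_out", "kwargs": {"increments": [[0,0,0.02,0,1],[0,0,0.03,0,1],[0,0,0.0195,0,1],[0,0,0.01,0,1],[0,0,0,0,1]]}}

```text
t: 11.92
eef_pos: [0.5995, 0.021, 0.0307]
eef_rot: [[0.979, 0.206, -0.002], [0.206, -0.979, 0.0], [-0.002, -0.001, -1.0]]
force: [0.9, -0.2, -0.3]
width: 0.0855
grasp_force: 0.0
```

>>> {"fn": "carry_out", "kwargs": {"increments": [[0,0,0,0,1],[0,0,0,0,-0.4],[0,0,0,0,-0.4],[0,0,0,0,-0.4],[0,0,0,0,-0.4]]}}

```text
t: 12.55
eef_pos: [0.6011, 0.0209, 0.0328]
eef_rot: [[0.979, 0.206, 0.002], [0.206, -0.979, -0.0], [0.002, 0.001, -1.0]]
force: [-0.5, 0.5, 4.3]
width: 0.0449
grasp_force: 63.9
```

>>> {"fn": "carry_out", "kwargs": {"increments": [[0,0,0,0,-0.4],[0,0,0,0,-0.4]]}}

```text
t: 12.8
eef_pos: [0.601, 0.0209, 0.0328]
eef_rot: [[0.979, 0.206, 0.002], [0.206, -0.979, -0.0], [0.002, 0.001, -1.0]]
force: [-0.5, 0.9, 5.4]
width: 0.045
grasp_force: 64.0
```

>>> {"fn": "carry_out", "kwargs": {"increments": [[0,0,-0.015,0,-0.4],[0,0,-0.035,0,-0.4],[0,0,-0.045,0,-0.4],[0,0,-0.037,0,-0.4],[0,0,0,0,-0.4]]}}

```text
t: 13.42
eef_pos: [0.6026, 0.0207, 0.1678]
eef_rot: [[0.979, 0.206, 0.008], [0.206, -0.979, -0.001], [0.007, 0.002, -1.0]]
force: [0.4, 0.6, -1.8]
width: 0.0451
grasp_force: 63.4
```

```bash
python3 -c "
from plan import *
p,a,s=pose(); print(p,a,s['width'])
plan([(.5405,-.1945,.165,13)],step=.05,g=-.4)"
```

```text
[0.60260133 0.02067198 0.16779482] 11.866598176969472 0.045149716883693555
[[-0.021, 0.0396, 0.0006, -0.2, -0.4], [-0.0211, 0.0395, 0.0005, -0.2, -0.4], [-0.0213, 0.0394, 0.0006, -0.2, -0.4], [-0.0214, 0.0393, 0.0005, -0.3, -0.4], [-0.0217, 0.0392, 0.0006, -0.2, -0.4]]
```

>>> {"fn": "carry_out", "kwargs": {"increments": [[-0.021,0.0395,0,-0.2,-0.4],[-0.021,0.0395,0,-0.2,-0.4],[-0.021,0.0395,0,-0.2,-0.4],[-0.021,0.0395,0,-0.3,-0.4],[-0.0205,0.039,0,-0.2,-0.4]]}}

```text
t: 14.05
eef_pos: [0.5376, -0.1942, 0.161]
eef_rot: [[0.974, 0.224, -0.004], [0.224, -0.974, 0.002], [-0.004, -0.003, -1.0]]
force: [0.7, -0.2, -2.0]
width: 0.0451
grasp_force: 63.3
```

>>> {"fn": "carry_out", "kwargs": {"increments": [[0,0,0,0,-0.4],[0,0,0,0,-0.4]]}}

```text
t: 14.3
eef_pos: [0.5387, -0.193, 0.1618]
eef_rot: [[0.975, 0.224, -0.003], [0.224, -0.975, 0.002], [-0.003, -0.003, -1.0]]
force: [-0.2, 0.4, -3.5]
width: 0.0448
grasp_force: 63.3
```

```bash
python3 -c "
from look import *
p,a,s=pose(); print(p,a,s['q'])
f=box();g=box(n='scene')
cv2.imwrite('pics/s3.png',np.hstack([cv2.resize(f['color'][180:300,280:430,::-1],(400,320)),cv2.resize(g['color'][90:210,160:310,::-1],(400,320))]))
"
```

```text
[ 0.53867563 -0.19297683  0.16179667] 12.91887069374372 [-4.95550151e-01  2.68465064e-01  1.61588118e+00  6.16647437e-04
  1.26125619e+00  8.49584378e-01]
top 0.44 46 [ 0.51316182 -0.18464433  0.18617946] ((514.3302612304688, -186.01541137695312), (17.93111228942871, 21.81242561340332), 13.322193145751953)
scene 0.63 155 [ 0.55153059 -0.19086942  0.18712582] ((543.572021484375, -191.8526153564453), (58.391578674316406, 45.39774703979492), 13.759379386901855)
```

View pics/s3.png

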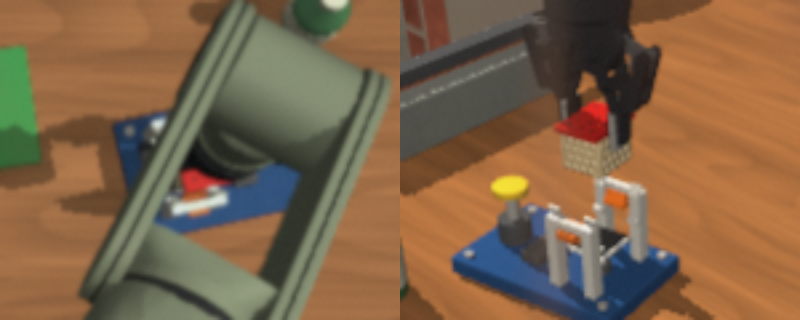

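The right half shows the box held level above the posts, at (600,135), with its lid ends pointing at the latch posts. I'll measure the alignment in local axes.

```bash
python3 -c "
from look import *
a=math.radians(13); E=np.array([[math.cos(a),math.sin(a)],[-math.sin(a),math.cos(a)]])
c0=np.array([.5405,-.1945])
p,al,s=pose(); print('tcp local mm',(E@(p[:2]-c0)*1000).round(1),al)
for n in('scene','top'):
  f=bot.grab_frame(n); X,u,v=cloud(f)
  L=(X[:,:2]-c0)@E.T*1000; z=X[:,2]*1000
  col=f['color'][v,u].astype(int); red=(col[:,0]>110)&(col[:,1]<70)&(col[:,2]<70)
  near=(abs(L[:,0])<60)&(abs(L[:,1])<45)
  m=red&near&(z>170)&(z<195); print(n,'red',m.sum(),'x',np.percentile(L[m,0],[1,5,50,95,99]).round(1),'y',np.percentile(L[m,1],[1,5,50,95,99]).round(1),'z',np.percentile(z[m],[5,50,95]).round(1))
  for lo,hi in((80,98),(98,108),(108,118)):
    for sg in(-1,1):
      m=near&(z>lo)&(z<hi)&(sg*L[:,0]>20)
      if m.sum()>5: print(n,lo,sg,m.sum(),'x',np.percentile(L[m,0],[2,10,50,90,98]).round(1),'y',np.percentile(L[m,1],[2,50,98]).round(1))
  m=near&(abs(z-54)<3)&(abs(L[:,0])<28)&(abs(L[:,1])<26)
  if m.sum()>5: print('stage',m.sum(),np.percentile(L[m],[2,50,98],axis=0).round(1).tolist())
  m=(col[:,0]>150)&(col[:,1]>130)&(col[:,2]<80)&(np.hypot(L[:,0],L[:,1]+110)<30)&(z>80); print('plunger',m.sum(),L[m].mean(0).round(1),L[m].min(0).round(1),L[m].max(0).round(1))
"
```

```text
tcp local mm [-0.1  2.1] 13.058664942684292
scene red 189 x [-28.5 -20.6  15.6  32.4  33.2] y [-21.2 -18.9  -0.8  22.8  23.8] z [183.1 187.5 189.3]
scene 80 -1 135 x [-41.9 -37.9 -31.1 -25.8 -23.9] y [-25.    2.3  25.8]
scene 80 1 140 x [35.1 39.8 48.6 53.6 55.7] y [-27.7   3.7  25.7]
scene 98 -1 44 x [-43.7 -41.9 -35.1 -31.7 -30.9] y [-25.8   1.6  26.6]
scene 98 1 58 x [37.6 40.  42.2 49.  49.5] y [-28.1   1.1  27.2]
stage 89 [[-20.7, -17.9], [-1.7, 8.3], [26.2, 21.1]]
plunger 93 [   5.9 -108.8] [ -11.7 -129.3] [ 22.2 -92.3]
top red 72 x [-31.4 -30.8 -24.7 -15.6 -14.6] y [-6.2 -1.2 14.9 25.  25.4] z [181.9 187.1 189.2]
top 80 -1 115 x [-51.2 -48.1 -41.1 -29.8 -27. ] y [-24.6   1.1  26.9]
top 80 1 13 x [35.5 37.8 44.6 47.  47.6] y [14.9 23.4 27.5]
top 98 -1 41 x [-45.8 -44.7 -39.  -34.8 -33.6] y [-26.    6.9  26.8]
top 98 1 7 x [36.1 37.1 39.9 44.  46.5] y [22.6 25.5 26.8]
stage 18 [[-23.1, 5.5], [-19.6, 12.1], [-9.0, 21.1]]<string>:18: RuntimeWarning: Mean of empty slice.
  ret = um.true_divide(
Traceback (most recent call last):
ValueError: zero-size array to reduction operation minimum which has no identity
```

>>> {"fn": "carry_out", "kwargs": {"increments": [[0.001,0.0015,0,0,-0.4],[0,0,0.02,0,-0.4],[0,0,0.02,0,-0.4],[0,0,0.015,0,-0.4],[0,0,0,0,-0.4]]}}

```text
t: 15.22
eef_pos: [0.5402, -0.1943, 0.1073]
eef_rot: [[0.974, 0.224, -0.003], [0.224, -0.974, 0.002], [-0.003, -0.002, -1.0]]
force: [-0.4, 0.2, -1.9]
width: 0.0446
grasp_force: 63.3
```

>>> {"fn": "carry_out", "kwargs": {"increments": [[0,0,0,0,-0.4],[0,0,0,0,-0.4]]}}

```text
t: 15.48
eef_pos: [0.5421, -0.1954, 0.1099]
eef_rot: [[0.975, 0.224, 0.002], [0.224, -0.975, -0.001], [0.002, 0.001, -1.0]]
force: [-0.1, -0.1, -1.8]
width: 0.0452
grasp_force: 63.3
```

```bash
cat > align.py <<'E'
from look import *
a=math.radians(13); E=np.array([[math.cos(a),math.sin(a)],[-math.sin(a),math.cos(a)]])
c0=np.array([.5405,-.1945])
p,al,s=pose(); print('tcp local mm',(E@(p[:2]-c0)*1000).round(1),al,p,s['force'])
for n in('scene','top'):
  f=bot.grab_frame(n); X,u,v=cloud(f)
  L=(X[:,:2]-c0)@E.T*1000; z=X[:,2]*1000; zl=(p[2]+.0245)*1000
  col=f['color'][v,u].astype(int); red=(col[:,0]>110)&(col[:,1]<70)&(col[:,2]<70)
  near=(abs(L[:,0])<60)&(abs(L[:,1])<45)
  m=red&near&(abs(z-zl)<8)
  if m.sum()>5: print(n,'red',m.sum(),'x',np.percentile(L[m,0],[0,1,5,50,95,99,100]).round(1),'y',np.percentile(L[m,1],[1,5,50,95,99]).round(1),'z',np.percentile(z[m],[5,50,95]).round(1))
  cv2.imwrite('pics/al_%s.png'%n,cv2.resize(f['color'][(slice(130,210) if n=='scene' else slice(200,280)),(slice(180,280) if n=='scene' else slice(310,410)),::-1],None,fx=6,fy=6,interpolation=cv2.INTER_CUBIC))
E
python3 align.py
```

```text
tcp local mm [ 1.3 -1.3] 12.964060313624525 [ 0.54210281 -0.19544535  0.10992848] [-0.11378101 -0.06041381 -1.76008175]
scene red 192 x [-24.6 -23.2 -16.6  17.   34.   35.2  36.5] y [-22.9 -20.6  -2.6  19.5  21.4] z [130.  134.6 136.2]
top red 58 x [-30.5 -30.4 -29.7 -23.7 -14.5 -13.5 -13.2] y [-2.8 -1.2 12.6 21.7 22.1] z [129.3 133.2 135.8]
```

View pics/al_scene.png

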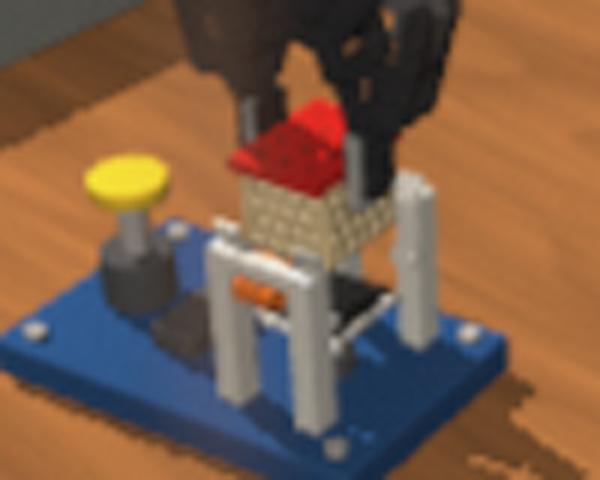

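The box is centred between the posts, with its lid at (315,150) just above them. It needs a small correction, then I lower by feel.

>>> {"fn": "carry_out", "kwargs": {"increments": [[-0.0005,-0.0015,0.005,0,-0.4],[0,0,0.006,0,-0.4],[0,0,0.004,0,-0.4],[0,0,0,0,-0.4]]}}

```text
t: 16.08
eef_pos: [0.54, -0.1934, 0.093]
eef_rot: [[0.975, 0.224, -0.001], [0.224, -0.975, 0.001], [-0.001, -0.001, -1.0]]
force: [0.1, 0.1, -1.4]
width: 0.0449
grasp_force: 63.3
```

>>> {"fn": "carry_out", "kwargs": {"increments": [[0,0,0.003,0,-0.4],[0,0,0.003,0,-0.4],[0,0,0.002,0,-0.4],[0,0,0,0,-0.4]]}}

```text
t: 16.58
eef_pos: [0.5402, -0.1936, 0.0855]
eef_rot: [[0.975, 0.224, -0.001], [0.224, -0.975, 0.0], [-0.0, -0.0, -1.0]]
force: [0.1, -0.2, -2.6]
width: 0.0446
grasp_force: 63.3
```

>>> {"fn": "carry_out", "kwargs": {"increments": [[0.0005,0,0.003,0,-0.4],[0,0,0.003,0,-0.4],[0,0,0.002,0,-0.4],[0,0,0,0,-0.4]]}}

```text
t: 17.08
eef_pos: [0.5407, -0.1935, 0.0775]
eef_rot: [[0.975, 0.224, -0.001], [0.224, -0.975, 0.0], [-0.0, -0.0, -1.0]]
force: [0.5, -0.8, -2.4]
width: 0.0447
grasp_force: 63.3
```

```bash
python3 align.py
```

```text
tcp local mm [0.5 1. ] 12.965549520139263 [ 0.5407371  -0.19346916  0.0774734 ] [ 0.49266767 -0.75121926 -2.41294407]
scene red 174 x [-25.7 -23.6 -18.1  14.1  31.7  33.2  34. ] y [-21.1 -18.5  -3.   22.   23.6] z [ 98.4 102.1 103.7]
top red 55 x [-31.1 -31.1 -30.7 -24.6 -15.1 -14.  -13.6] y [-7.6 -2.6 14.  23.  24. ] z [ 98.  100.3 103.2]
```

View pics/al_scene.png

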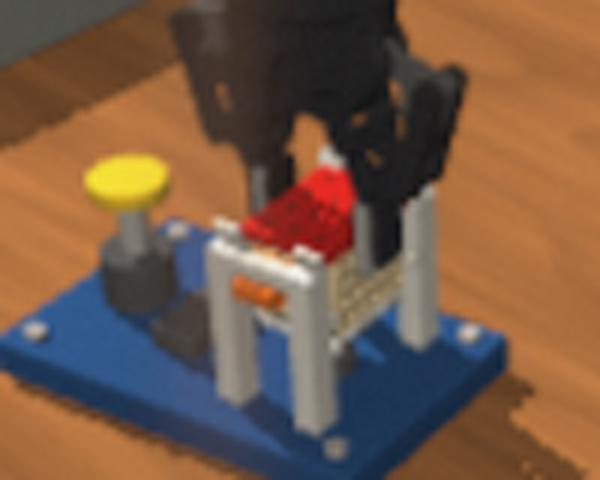

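The lid sits between the posts, at (300,215), with no side force, and the box is about to touch the stage. Now I press slowly.

>>> {"fn": "carry_out", "kwargs": {"increments": [[0,0,0.001,0,-0.4],[0,0,0.001,0,-0.4],[0,0,0.001,0,-0.4],[0,0,0.001,0,-0.4],[0,0,0,0,-0.4]]}}

```text
t: 17.8
eef_pos: [0.541, -0.1936, 0.0741]
eef_rot: [[0.975, 0.224, -0.0], [0.224, -0.975, 0.0], [-0.0, -0.0, -1.0]]
force: [-1.0, 0.8, 1.5]
width: 0.0449
grasp_force: 63.7
```

>>> {"fn": "carry_out", "kwargs": {"increments": [[0,0,0.001,0,-0.4],[0,0,0.001,0,-0.4],[0,0,0.001,0,-0.4],[0,0,0.001,0,-0.4],[0,0,0,0,-0.4]]}}

```text
t: 18.42
eef_pos: [0.5412, -0.1937, 0.07]
eef_rot: [[0.975, 0.224, 0.001], [0.224, -0.975, -0.0], [0.0, 0.0, -1.0]]
force: [-0.9, 1.2, 3.5]
width: 0.045
grasp_force: 63.8
```

>>> {"fn": "carry_out", "kwargs": {"increments": [[0,0,0.001,0,-0.4],[0,0,0.001,0,-0.4],[0,0,0,0,-0.4]]}}

```text
t: 18.8
eef_pos: [0.5412, -0.1937, 0.0679]
eef_rot: [[0.975, 0.224, 0.001], [0.224, -0.975, -0.0], [0.0, 0.0, -1.0]]
force: [-1.5, 1.5, 4.4]
width: 0.0449
grasp_force: 64.0
```

>>> {"fn": "carry_out", "kwargs": {"increments": [[0,0,0.0007,0,-0.4],[0,0,0.0008,0,-0.4],[0,0,0,0,-0.4]]}}

```text
t: 19.18
eef_pos: [0.5412, -0.1937, 0.0664]
eef_rot: [[0.975, 0.224, 0.001], [0.224, -0.975, -0.0], [0.0, 0.0, -1.0]]
force: [-1.8, 0.9, 5.0]
width: 0.0447
grasp_force: 64.0
```

>>> {"fn": "carry_out", "kwargs": {"increments": [[0,0,0.0007,0,-0.4],[0,0,0.0008,0,-0.4],[0,0,0,0,-0.4]]}}

```text
t: 19.55
eef_pos: [0.5412, -0.1937, 0.0651]
eef_rot: [[0.975, 0.224, 0.001], [0.224, -0.975, -0.0], [0.0, 0.0, -1.0]]
force: [-1.2, 0.4, 5.7]
width: 0.045
grasp_force: 64.1
```

>>> {"fn": "carry_out", "kwargs": {"increments": [[0,0,0.0007,0,-0.4],[0,0,0.0008,0,-0.4],[0,0,0,0,-0.4]]}}

```text
t: 19.92
eef_pos: [0.5412, -0.1937, 0.0634]
eef_rot: [[0.975, 0.224, 0.001], [0.224, -0.975, -0.0], [0.001, 0.0, -1.0]]
force: [-1.0, 0.3, 5.1]
width: 0.0452
grasp_force: 64.1
```

>>> {"fn": "carry_out", "kwargs": {"increments": [[0,0,0.0007,0,-0.4],[0,0,0.0008,0,-0.4],[0,0,0,0,-0.4]]}}

```text
t: 20.3
eef_pos: [0.5412, -0.1936, 0.0618]
eef_rot: [[0.975, 0.224, 0.0], [0.224, -0.975, -0.0], [0.0, 0.0, -1.0]]
force: [-0.6, -0.4, 3.7]
width: 0.0449
grasp_force: 64.1
```

>>> {"fn": "carry_out", "kwargs": {"increments": [[0,0,0.0007,0,-0.4],[0,0,0,0,-0.4]]}}

```text
t: 20.55
eef_pos: [0.5412, -0.1937, 0.0612]
eef_rot: [[0.975, 0.224, 0.0], [0.224, -0.975, -0.0], [0.0, 0.0, -1.0]]
force: [-0.1, 0.0, 3.9]
width: 0.0446
grasp_force: 64.1
```

>>> {"fn": "carry_out", "kwargs": {"increments": [[0,0,0.0007,0,-0.4],[0,0,0,0,-0.4]]}}

```text
t: 20.8
eef_pos: [0.5412, -0.1937, 0.0605]
eef_rot: [[0.975, 0.224, 0.0], [0.224, -0.975, -0.0], [0.0, 0.0, -1.0]]
force: [0.5, 0.1, 3.9]
width: 0.045
grasp_force: 64.1
```

>>> {"fn": "carry_out", "kwargs": {"increments": [[0,0,0.0005,0,-0.4],[0,0,0,0,-0.4]]}}

```text
t: 21.05
eef_pos: [0.5412, -0.1936, 0.06]
eef_rot: [[0.975, 0.224, 0.0], [0.224, -0.975, -0.0], [0.0, 0.0, -1.0]]
force: [-0.6, 0.5, 4.7]
width: 0.0444
grasp_force: 64.1
```

>>> {"fn": "carry_out", "kwargs": {"increments": [[0,0,0.0005,0,-0.4],[0,0,0,0,-0.4]]}}

```text
t: 21.3
eef_pos: [0.5411, -0.1936, 0.0596]
eef_rot: [[0.975, 0.224, 0.0], [0.224, -0.975, -0.0], [0.0, 0.0, -1.0]]
force: [-0.9, 0.8, 6.1]
width: 0.0452
grasp_force: 64.1
```

>>> {"fn": "carry_out", "kwargs": {"increments": [[0,0,-0.001,0,-0.4],[0,0,-0.001,0,-0.4],[0,0,0,0,-0.4]]}}

```text
t: 21.68
eef_pos: [0.5411, -0.1937, 0.0615]
eef_rot: [[0.975, 0.224, 0.0], [0.224, -0.975, -0.0], [0.0, 0.0, -1.0]]
force: [0.9, -0.3, 4.9]
width: 0.0451
grasp_force: 64.0
```

>>> {"fn": "carry_out", "kwargs": {"increments": [[0,0,-0.001,0,-0.4],[0,0,0,0,-0.4]]}}

```text
t: 21.92
eef_pos: [0.5411, -0.1937, 0.0625]
eef_rot: [[0.975, 0.224, 0.0], [0.224, -0.975, -0.0], [0.0, 0.0, -1.0]]
force: [1.3, -0.4, 3.6]
width: 0.0447
grasp_force: 64.0
```

>>> {"fn": "carry_out", "kwargs": {"increments": [[0,0,-0.001,0,-0.4],[0,0,0,0,-0.4]]}}

```text
t: 22.18
eef_pos: [0.5411, -0.1936, 0.0635]
eef_rot: [[0.975, 0.224, 0.0], [0.224, -0.975, -0.0], [0.0, 0.0, -1.0]]
force: [2.0, -0.3, 3.5]
width: 0.0449
grasp_force: 63.9
```

The force shows no hold yet, so the catches are probably still riding on the lid's side. I press on gently.

>>> {"fn": "carry_out", "kwargs": {"increments": [[0,0,0.001,0,-0.4],[0,0,0.001,0,-0.4],[0,0,0.001,0,-0.4],[0,0,0.0007,0,-0.4],[0,0,0,0,-0.4]]}}

```text
t: 22.8
eef_pos: [0.5411, -0.1937, 0.0598]
eef_rot: [[0.975, 0.224, 0.0], [0.224, -0.975, -0.0], [0.0, 0.0, -1.0]]
force: [1.3, -0.3, 4.8]
width: 0.0449
grasp_force: 64.2
```

>>> {"fn": "carry_out", "kwargs": {"increments": [[0,0,0.0005,0,-0.4],[0,0,0,0,-0.4]]}}

```text
t: 23.05
eef_pos: [0.5411, -0.1936, 0.0594]
eef_rot: [[0.974, 0.224, 0.0], [0.224, -0.974, -0.0], [0.0, 0.0, -1.0]]
force: [1.1, 0.2, 5.2]
width: 0.0448
grasp_force: 64.1
```

>>> {"fn": "carry_out", "kwargs": {"increments": [[0,0,0.0007,0,-0.4],[0,0,0.0003,0,-0.4],[0,0,0,0,-0.4]]}}

```text
t: 23.42
eef_pos: [0.5411, -0.1937, 0.0584]
eef_rot: [[0.975, 0.224, 0.0], [0.224, -0.975, -0.0], [0.0, 0.0, -1.0]]
force: [0.7, 1.0, 5.1]
width: 0.0447
grasp_force: 64.1
```

>>> {"fn": "carry_out", "kwargs": {"increments": [[0,0,0.0007,0,-0.4],[0,0,0.0003,0,-0.4],[0,0,0,0,-0.4]]}}

```text
t: 23.8
eef_pos: [0.5411, -0.1937, 0.0575]
eef_rot: [[0.975, 0.224, 0.0], [0.224, -0.975, -0.0], [0.0, 0.0, -1.0]]
force: [0.9, 0.4, 5.7]
width: 0.0449
grasp_force: 64.2
```

>>> {"fn": "carry_out", "kwargs": {"increments": [[0,0,0.0007,0,-0.4],[0,0,0.0003,0,-0.4],[0,0,0,0,-0.4]]}}

```text
t: 24.18
eef_pos: [0.5411, -0.1937, 0.0565]
eef_rot: [[0.974, 0.224, 0.0], [0.224, -0.974, -0.0], [0.0, 0.0, -1.0]]
force: [0.8, -0.3, 6.0]
width: 0.0451
grasp_force: 64.2
```

>>> {"fn": "carry_out", "kwargs": {"increments": [[0,0,0.0007,0,-0.4],[0,0,0.0003,0,-0.4],[0,0,0,0,-0.4]]}}

```text
t: 24.55
eef_pos: [0.5411, -0.1936, 0.0555]
eef_rot: [[0.975, 0.224, 0.0], [0.224, -0.975, -0.0], [0.0, 0.0, -1.0]]
force: [0.3, 0.2, 6.2]
width: 0.0449
grasp_force: 64.1
```

>>> {"fn": "carry_out", "kwargs": {"increments": [[0,0,0.0007,0,-0.4],[0,0,0.0003,0,-0.4],[0,0,0,0,-0.4]]}}

```text
t: 24.92
eef_pos: [0.5411, -0.1937, 0.0545]
eef_rot: [[0.975, 0.224, 0.0], [0.224, -0.975, -0.0], [0.0, 0.0, -1.0]]
force: [1.0, 0.0, 7.0]
width: 0.0451
grasp_force: 64.1
```

>>> {"fn": "carry_out", "kwargs": {"increments": [[0,0,0.0007,0,-0.4],[0,0,0.0003,0,-0.4],[0,0,0,0,-0.4]]}}

```text
t: 25.3
eef_pos: [0.5411, -0.1937, 0.0536]
eef_rot: [[0.975, 0.224, 0.0], [0.224, -0.975, -0.0], [0.0, 0.0, -1.0]]
force: [0.6, 0.3, 6.3]
width: 0.0447
grasp_force: 64.1
```

```bash
python3 align.py
```

```text
tcp local mm [0.8 0.7] 12.963776096350145 [ 0.54113874 -0.19367525  0.05356109] [0.56238126 0.30869662 6.29855778]
scene red 86 x [-27.2 -26.  -21.6  -2.8  22.8  48.8  51.2] y [-20.6 -19.3  -1.7  22.2  22.7] z [75.3 78.2 80.2]
top red 39 x [-30.2 -29.9 -28.7 -22.2 -15.1 -14.2 -14. ] y [ 4.   6.5 16.1 23.8 24.1] z [73.2 76.5 82.2]
```

View pics/al_scene.png

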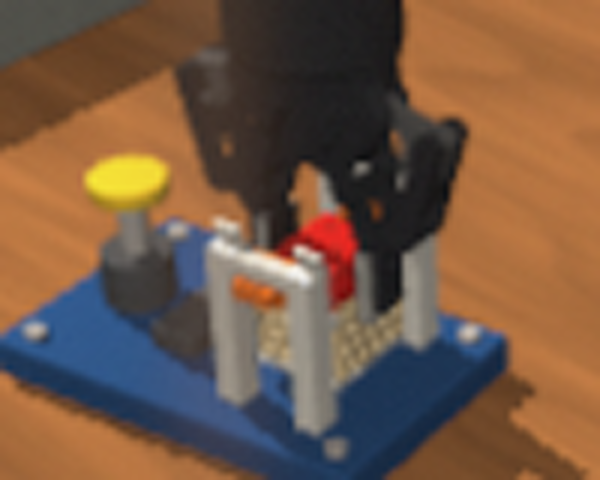

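The lid top is at about z = 78 mm, roughly 21 mm deep, still level and without slip (lid at about (320,255), between the posts). Continuing gently.

>>> {"fn": "carry_out", "kwargs": {"increments": [[0,0,0.0007,0,-0.4],[0,0,0.0003,0,-0.4],[0,0,0,0,-0.4]]}}

```text
t: 25.78
eef_pos: [0.5412, -0.1937, 0.0531]
eef_rot: [[0.975, 0.224, 0.0], [0.224, -0.975, -0.0], [0.0, 0.0, -1.0]]
force: [-0.2, 0.7, 8.7]
width: 0.0449
grasp_force: 64.7
```

>>> {"fn": "carry_out", "kwargs": {"increments": [[0,0,0.0005,0,-0.4],[0,0,0,0,-0.4],[0,0,0,0,-0.4]]}}

```text
t: 26.15
eef_pos: [0.5412, -0.1937, 0.053]
eef_rot: [[0.974, 0.224, 0.0], [0.224, -0.974, -0.0], [0.0, 0.0, -1.0]]
force: [-1.5, 1.1, 11.1]
width: 0.045
grasp_force: 65.0
```

A hard stop: the ledges are reached, so I back up to test the hold.

>>> {"fn": "carry_out", "kwargs": {"increments": [[0,0,-0.001,0,-0.4],[0,0,-0.001,0,-0.4],[0,0,-0.001,0,-0.4],[0,0,0,0,-0.4]]}}

```text
t: 26.65
eef_pos: [0.5411, -0.1936, 0.0551]
eef_rot: [[0.974, 0.224, 0.0], [0.224, -0.974, -0.0], [0.0, 0.0, -1.0]]
force: [0.3, 0.2, 5.8]
width: 0.0448
grasp_force: 64.4
```

>>> {"fn": "carry_out", "kwargs": {"increments": [[0,0,-0.001,0,-0.4],[0,0,0,0,-0.4]]}}

```text
t: 26.9
eef_pos: [0.5411, -0.1937, 0.0556]
eef_rot: [[0.975, 0.224, 0.0], [0.224, -0.975, -0.0], [0.0, 0.0, -1.0]]
force: [1.5, -0.2, 1.7]
width: 0.0449
grasp_force: 63.9
```

The upward move is now resisted, so the catches hold. I release with a limited opening.

>>> {"fn": "carry_out", "kwargs": {"increments": [[0,0,0,0,0.1],[0,0,0,0,0.3],[0,0,0,0,0.35],[0,0,0,0,0.35],[0,0,0,0,0.35]]}}

```text
t: 27.52
eef_pos: [0.5408, -0.1935, 0.0555]
eef_rot: [[0.975, 0.224, -0.0], [0.224, -0.975, 0.0], [-0.0, -0.0, -1.0]]
force: [-0.2, -0.3, -0.9]
width: 0.0574
grasp_force: 0.0
```

>>> {"fn": "carry_out", "kwargs": {"increments": [[0,0,-0.015,0,0.35],[0,0,-0.03,0,0.35],[0,0,-0.05,0,0.35],[0,0,-0.03,0,0.35],[0,0,0,0,-1]]}}

```text
t: 28.15
eef_pos: [0.5435, -0.1949, 0.1856]
eef_rot: [[0.974, 0.224, 0.008], [0.224, -0.974, -0.004], [0.007, 0.006, -1.0]]
force: [-0.1, 0.2, -0.4]
width: 0.0406
grasp_force: 0.0
```

```bash
python3 -c "
from plan import *
p,a,s=pose(); print(p,a,s['force'])
plan([(.5656,-.3005,.17,13)],g=-1)
f=bot.grab_frame('scene'); g=bot.grab_frame('top')
A=math.radians(13)
for n,h in(('scene',f),('top',g)):
  X,u,v=cloud(h); col=h['color'][v,u].astype(int)
  m=(col[:,0]>110)&(col[:,1]<70)&(col[:,2]<70)&(np.hypot(X[:,0]-.5405,X[:,1]+.1945)<.035)&(X[:,2]>.06)
  print(n,'lid z',np.percentile(X[m,2],[10,50,90]) if m.sum() else 0)
  m=(col[:,0]>150)&(col[:,1]>130)&(col[:,2]<80)&(np.hypot(X[:,0]-.5656,X[:,1]+.302)<.035)&(X[:,2]>.07)
  if m.sum(): print(n,'plunger',m.sum(),X[m].mean(0),(X[m].min(0)+X[m].max(0))/2)
cv2.imwrite('pics/s5.png',cv2.resize(f['color'][130:210,180:280,::-1],None,fx=6,fy=6,interpolation=cv2.INTER_CUBIC))
"
```

```text
[ 0.54351309 -0.19488954  0.18562052] 12.969692147547217 [-0.12625351  0.21631854 -0.41814461]
[[-0.0011, 0.0539, 0.0078, -0.0, -1], [-0.0011, 0.054, 0.0078, -0.0, -1]]
scene lid z [0.07755755 0.08028032 0.08156186]
scene plunger 98 [ 0.5709834  -0.29867218  0.08458849] [ 0.56883306 -0.30162146  0.08252091]
top lid z [0.07655445 0.0793181  0.08330617]
```

View pics/s5.png

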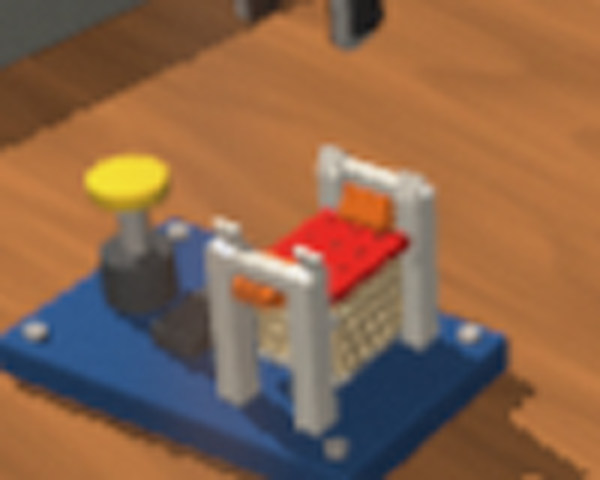

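Latched and level: the lid, at (345,250), sits under both catches with the gripper away. Next, the plunger, its head at (127,182).

>>> {"fn": "carry_out", "kwargs": {"increments": [[-0.001,0.045,0.005,0,-1],[0,0.055,0.01,0,-1],[0,0.0085,0.02,0,-1],[0,0,0.03,0,-1],[0,0,0,0,-1]]}}

```text
t: 28.88
eef_pos: [0.5606, -0.2966, 0.1101]
eef_rot: [[0.974, 0.224, -0.009], [0.224, -0.974, 0.007], [-0.008, -0.009, -1.0]]
force: [-0.0, 0.8, -0.2]
width: 0.0003
grasp_force: 0.0
```

>>> {"fn": "carry_out", "kwargs": {"increments": [[0,0,0,0,-1],[0,0,0.015,0,-1],[0,0,0,0,-1]]}}

```text
t: 29.25
eef_pos: [0.5636, -0.2986, 0.0997]
eef_rot: [[0.974, 0.225, -0.002], [0.225, -0.974, 0.001], [-0.001, -0.002, -1.0]]
force: [0.3, 0.4, -0.1]
width: 0.0002
grasp_force: 0.0
```

>>> {"fn": "carry_out", "kwargs": {"increments": [[0.002,0.003,0.005,0,-1],[0,0,0.005,0,-1],[0,0,0.004,0,-1],[0,0,0.003,0,-1],[0,0,0.002,0,-1]]}}

```text
t: 29.88
eef_pos: [0.5668, -0.302, 0.0821]
eef_rot: [[0.975, 0.224, -0.0], [0.224, -0.975, 0.0], [-0.0, -0.0, -1.0]]
force: [-2.0, 1.5, 4.9]
width: 0.0001
grasp_force: 2.1
```

>>> {"fn": "carry_out", "kwargs": {"increments": [[0,0,0.002,0,-1],[0,0,0.002,0,-1],[0,0,0.002,0,-1],[0,0,0.0015,0,-1],[0,0,0,0,-1]]}}

```text
t: 30.5
eef_pos: [0.5669, -0.302, 0.0748]
eef_rot: [[0.975, 0.224, -0.0], [0.224, -0.975, -0.0], [-0.0, 0.0, -1.0]]
force: [-3.0, 2.6, 7.5]
width: 0.0
grasp_force: 3.3
```

>>> {"fn": "carry_out", "kwargs": {"increments": [[0,0,0.0015,0,-1],[0,0,0.0015,0,-1],[0,0,0.001,0,-1],[0,0,0,0,-1]]}}

```text
t: 31.0
eef_pos: [0.5669, -0.302, 0.0712]
eef_rot: [[0.974, 0.224, -0.0], [0.224, -0.974, -0.0], [-0.0, 0.0, -1.0]]
force: [-3.4, 1.8, 8.0]
width: -0.0001
grasp_force: 3.9
```

>>> {"fn": "carry_out", "kwargs": {"increments": [[0,0,0.001,0,-1],[0,0,0.0005,0,-1],[0,0,0,0,-1]]}}

```text
t: 31.38
eef_pos: [0.567, -0.3021, 0.071]
eef_rot: [[0.974, 0.225, -0.0], [0.225, -0.974, -0.0], [-0.0, 0.0, -1.0]]
force: [-5.9, 3.2, 13.8]
width: -0.0001
grasp_force: 6.8
```

The plunger is at its stop: the arm stayed at 0.071 while the force rose to 14 N. Now I retreat.

>>> {"fn": "carry_out", "kwargs": {"increments": [[0,0,-0.004,0,-1],[0,0,-0.006,0,-1],[0,0,-0.01,0,-1],[0,0,-0.04,0,-1],[0,0,-0.05,0,-1]]}}

```text
t: 32.0
eef_pos: [0.566, -0.3013, 0.1776]
eef_rot: [[0.975, 0.224, -0.003], [0.224, -0.975, 0.002], [-0.002, -0.003, -1.0]]
force: [-0.2, -0.6, -0.4]
width: 0.0001
grasp_force: 0.0
```

>>> {"fn": "carry_out", "kwargs": {"increments": [[0,0,-0.03,0,-1],[-0.05,0,0,0,-1],[0,0,0,0,-1],[0,0,0,0,-1]]}}

```text
t: 32.5
eef_pos: [0.5184, -0.3133, 0.2084]
eef_rot: [[0.975, 0.224, 0.001], [0.224, -0.975, 0.0], [0.001, -0.0, -1.0]]
force: [1.1, -0.1, 0.5]
width: -0.0004
grasp_force: 0.0
```

```bash
python3 -c "
from plan import *
f=bot.grab_frame('scene'); p,a,s=pose(); print(p,s['t'],s['force'])
X,u,v=cloud(f); col=f['color'][v,u].astype(int)
m=(col[:,0]>110)&(col[:,1]<70)&(col[:,2]<70)&(np.hypot(X[:,0]-.5405,X[:,1]+.1945)<.035)&(X[:,2]>.06)
print('lid z',np.percentile(X[m,2],[10,50,90]))
m=(col[:,0]>150)&(col[:,1]>130)&(col[:,2]<80)&(np.hypot(X[:,0]-.5656,X[:,1]+.302)<.035)&(X[:,2]>.05)
print('plunger z',np.percentile(X[m,2],[10,50,90]))
save(f,'end.png')"
```

```text
[ 0.51876119 -0.31321406  0.2084301 ] 32.55 [0.9174118  0.49470713 0.44867248]
lid z [0.07760179 0.08025713 0.08132967]
plunger z [0.08153975 0.08510824 0.08636393]
```

View pics/end.png

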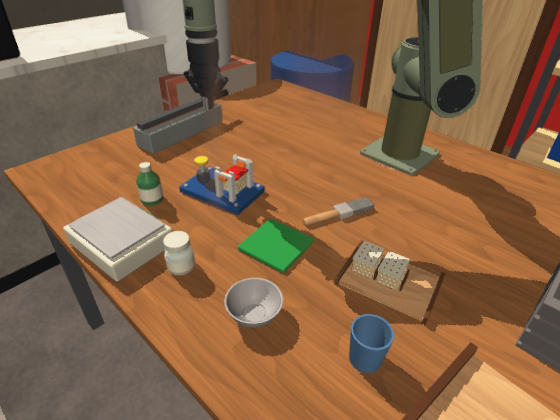

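The box is latched at (237,175), the plunger is back up at (202,162), and the bystanders are where they were.

```bash
python3 -c "
from station import bot
print(bot.sign_off())"
```

```text
the job is handed in; nothing more can be done
None
```

The red-lidded box was set down on the board, taken again by its other sides and is latched at the marking station; the plunger was pressed to its stop and sprang back, nothing else was disturbed that I could see, and the job was handed in at about 33 s.

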